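# Guarded lamp switch

## Robot

A 6-joint arm with a two-finger parallel gripper is mounted at the origin on a cart in front of the work surface, level with it; the furniture and walls round the work are solid. World frame = base frame: x ahead of the robot, y to its left, z up, the work surface at z = 0. Lengths are in m, angles in degrees, forces in N, time in s.
With the tool pointing down it reaches from about 0.25 to 0.725 m from the base axis. Payload 9.7 kg.
Tool frame: the origin (TCP) lies at the very end of the fingers, on their centre line; the grasp point (between the pads) lies 19 mm behind it (bot.hold_point_z is the distance from the TCP to the grasp point, in m); z points along the fingers, y is the line along which they close (so a half turn about z gives the same grasp; the last joint's range is limited). The gripper opens to 85 mm and grips with 20 to 120 N. Pads are 22 mm wide; open, the fingers measure 114 mm over their backs; the gripper's body (76 mm by 85 mm) begins 54 mm behind the grasp point. The pads swing forward as they close: fully open they stand 13 mm farther back than shut.
Start: joints at [74.083, 4.979, 10.078, 95.1, 0, 90], TCP at [0.151, 0.529, 0.231] pointing down, gripper open.
Joint ranges: [-179.16, 179.16], [-48.56, 103.87], [-65.8, 70.77], [-126.05, 130.52], [-82.76, 87.17], [-180, 180]. Speed limits (degrees/s): [127.2, 127.2, 147.25, 180, 180, 180].

## Interface

Orientations are given as [roll, pitch, yaw] about the fixed x, y, z axes, in that order (R = Rz(yaw) Ry(pitch) Rx(roll)).
In Python, from workcell import bot gives the robot as it stands.
- The arm moves only by the tool play_rows, never from a script. Its argument "targets" is a list of rows, each an object with "grip": the closure in counts, from 0 (fully open) to 255 (shut); "linear": the shift along the world's x, y, z in cm, a list of three; "delta_rot": the turn, a rotation vector about the world's x, y, z in rad, a list of three. A call has 1 to 10 rows; each row is the pose to reach, as a shift and turn from the pose commanded when the call began; what a row does not reach only later rows make up. A row lasts 1/10 s, in which the tool goes at most 50 mm and 8.59 degrees, less where a joint would pass 70% of its speed; a pose out of reach is approached as far as the arm can. A call with a gripper value outside its range is refused whole. The fingers move at their own pace and stop on an object; "force" is the grip in N (left out, the last holds). Time passes only in rows, so rows that repeat a pose let the fingers close. It gives the time, the measured TCP pose, the force, the opening and the grip force at its end, in the units of the state.
- bot.get_obs(): the state, without advancing time (a new reading comes with each control period).
- bot.camera(name): name is "scene" or "top"; returns a dict with "color" (420x560x3 uint8, red, green, blue), "range_z" (420x560 float32, m along the optical axis (not along the pixel's ray), 0 where there is no reading), "fov_y" (degrees; the focal length in pixels is half the picture's height over the tangent of half this angle, whatever the lens; pixels are square), "cx", "cy" (the principal point, pixels), "dist_coeffs" ([k1, k2, p1, p2, k3] as OpenCV has them; the pictures are not rectified), "world_to_cam" (4x4, takes a point from world to camera coordinates). Camera axes: x right, y up, looking along -z (the intrinsics and any distortion apply to the point x, -y, -z); pixel columns grow to the right and rows downward; lengths in m; the calibration is good to about 2 mm. A picture is of the moment at which its call begins.
- bot.job_done(): hands the job in; it is judged then, once.
Trained networks look in a picture, given as the dict that the camera call returned (one of the last four; its "shot" number tells which), for a name from the list of things; names that differ only in an ending like _2 or _b are one class to them, and where a whole thing is asked for, a point or a joint stands for the part that bears it (a point fixed in the world has none). Each returns a list of dicts, best first, with "conf" (0 to 1); they miss things now and then, are a little off and sometimes report something else, mostly with a low value. They report only what shows in the picture. A call takes as long as a camera call. They do not tell look-alikes from the thing itself.
- bot.search_frame(picture, target): "box" ([left, top, right, bottom] in pixels, round what is visible of it).
- bot.trace(picture, target): "pixels" (420x560 bool, what is visible of it) and "box" ([left, top, right, bottom] in pixels, round what is visible of it).
- bot.pinpoint(picture, target): "pixel" ([column, row] in pixels: a listed point, or the origin of a listed thing).
The state is a dict: "time": time; "q": joint angles; "qd": joint speeds; "joint_efforts": joint torques, N m; "ee_pos": TCP position; "tcp_rot": TCP orientation; "wrist_force": force on the tool from outside, world axes, zero at the start; "torque": the same for the moment, N m; "opening": finger opening in m; "grasp_force": force on a finger pad.
Only numpy, scipy, OpenCV 4.12 (cv2) and the standard library are available. Lean on these libraries where they do the work, as an engineer would, in place of code of your own. Each camera call takes 0.05 s, during which the arm holds its last target. There are 200 camera calls.

## Task

Switch on the grey lamp control box: lift its hinged guard with the back of a finger, push the toggle under it all the way over to the far side (towards the guard's hinge), then draw the finger out and let the guard drop shut over the switched-on toggle. Only push gently with the outside of the fingers; pinch or grasp nothing, and leave the bottles around the box standing where they are.

Things in the scene. Friction and masses are not known exactly. Their poses are not given: they have to be found in the camera images.
- lamp_box: grey control box fixed to the worktop, 120 (x) x 140 (y) x 70 mm high. Origin: centre of its underside; z up, +x from its front (switch side, facing the robot and a little to its right) to its back. Sizes below are in this frame. Flat top panel at z = 70 mm; fixed side walls at y = +-41 to 45 mm, x = -57 to -7 mm, up to z = 92 mm, end at the back in hinge ears up to z = 112 mm (x = -23 to -9 mm)
- guard (a joint): angle of the guard (rad): 0 shut, grows as its front rises, stop at 1.25. A light (about 0.08 kg), smooth, slippery white plastic flap with a clear window, 76 mm wide (y), top plate at z = 104 to 108 mm when shut, so 34 mm clear over the panel, open at the front; cheeks at y = +-35 to 38 mm hang 14 mm down. Let go, it falls shut by its weight from every angle within a second; lifting takes about 0.5 N at the lip
- toggle (a joint): angle of the toggle (rad): 0 off, leaning 0.4 rad to the box's front; 0.8 on, leaning 0.4 rad to the back; may start up to 0.15. Stops at both ends, no snap: it stays where it is left (friction, about 1.5 N at mid-height)
- guard_lip (a point): middle of the guard's front edge (a 6 mm round lip over the full width). Shut: at x = -66, z = 106 mm, i.e. 6 mm beyond the box's front face and 50 mm before the hinge. Moves with the guard
- guard_hinge (a point): middle of the guard's hinge axis, which runs along the box's y; fixed to the box at x = -16, y = 0, z = 106 mm
- toggle_tip (a point): tip of the toggle, a black paddle 18 mm wide (y), 7 mm thick, on a short steel stem, 28 mm from its pivot at x = -38, y = 0, z = 70 mm. Off, the tip is 11 mm before the pivot, on, 11 mm behind it; 26 mm over the panel in both
- ethanol: glass bottle with blue screw cap, 56 mm across, 104 mm high, standing near the box; origin: centre of its underside, z up. Bystander
- dropper: slender white dropper bottle, 36 mm across, 102 mm high, standing near the box; origin: centre of its underside, z up. Bystander
- buffer: bottle with dark blue screw cap, 60 mm across, 93 mm high, standing near the box; origin: centre of its underside, z up. Bystander
Mind the look-alikes: they are no part of the job. There is more than one size of the lamp_box; the job needs the larger.

How it is judged (in metres and radians):
On the way, in this order (a step that is already met when the one before it is completed fails the run):
1. the guard is lifted while the toggle is still off (value of joint guard above 0.2 rad and value of joint toggle below 0.4 rad), for 0.1 s.
2. the toggle is flipped on under the raised guard (value of joint guard above 0.12 rad and value of joint toggle above 0.68 rad), for 0.1 s.
At the end, for the whole second after the job is handed in: the toggle is on (joint over 0.68 of 0.8 rad), the guard has fallen shut over it (under 0.06 rad), and the three bottles stand upright within 20 mm of where they were (value of joint toggle above 0.68 rad and value of joint guard below 0.06 rad and distance of each of ethanol, dropper, buffer from where it was at the start of the episode below 0.02 m and angle between each of ethanol, dropper, buffer's own z axis and vertical below 0.15 rad); the robot touches nothing.
It fails at once if a bystander bottle is shifted by more than 20 mm, lifted or knocked over (distance of any of ethanol, dropper, buffer from where it was at the start of the episode above 0.02 m or angle between any of ethanol, dropper, buffer's own z axis and vertical above 0.3 rad).
It fails at once if the guard or the toggle is pinched or forced (over 30 N from the fingers) (contact force between the fingers and guard above 30 N or contact force between the fingers and toggle above 30 N).
It also fails if it takes over 40 s, if anything falls off the work surface, if the arm or the gripper's body presses on something with over 40 N, if the wrist force passes 120 N, or if a joint passes its speed limit or range.

## Working session

There is one attempt and no reset: what is moved stays moved. The work goes in short steps, Python scripts to look and compute and a tool call to move; the robot and the scene stay as the last step left them, time stands still between calls to the robot, and variables do not carry over. Pictures are saved under pics/ and viewed, at most 10 in all, crops included, and the job is handed in when it is done.

Besides the shell and the picture viewer there is one more tool, called after ">>>" as name(argument=value, ...) on one line, values as JSON. play_rows: Moves the arm, as the interface text tells. Its arguments: {"type":"object","properties":{"targets":{"type":"array","items":{"type":"object","properties":{"grip":{"type":"number"},"linear":{"type":"array","items":{"type":"number"}},"delta_rot":{"type":"array","items":{"type":"number"}}}}},"force":{"type":"number"}},"required":["targets"]}

```bash
mkdir -p pics; cat > h.py <<'E'
import numpy as np, cv2
from workcell import bot
def K(p):
    H=p["color"].shape[0]; f=H/2/np.tan(np.radians(p["fov_y"])/2)
    return np.array([[f,0,p["cx"]],[0,f,p["cy"]],[0,0,1]])
def world(p,px,z=None):
    """pixels Nx2 -> world, with depth z (N) """
    px=np.asarray(px,float).reshape(-1,1,2)
    n=cv2.undistortPoints(px,K(p),np.array(p["dist_coeffs"],float)).reshape(-1,2)
    if z is None:
        i=px.reshape(-1,2).round().astype(int); z=p["range_z"][i[:,1],i[:,0]]
    z=np.asarray(z,float)
    c=np.c_[n[:,0]*z,-n[:,1]*z,-z,np.ones(len(n))]
    return (c@np.linalg.inv(p["world_to_cam"]).T)[:,:3]
def project(p,P):
    P=np.c_[np.atleast_2d(P),np.ones(len(np.atleast_2d(P)))]@np.array(p["world_to_cam"]).T
    c=P[:,:3]*[1,-1,-1]
    return cv2.projectPoints(c,np.zeros(3),np.zeros(3),K(p),np.array(p["dist_coeffs"],float))[0].reshape(-1,2)
def save(p,n): cv2.imwrite(f"pics/{n}.png",p["color"][:,:,::-1])
E
python3 - <<'E'
from h import *
np.set_printoptions(precision=3,suppress=True)
for c in("scene","top"):
    p=bot.camera(c); save(p,c+"0"); print(c,np.linalg.inv(p["world_to_cam"])[:3,3])
    for t in("lamp_box","ethanol","dropper","buffer"):
        for r in bot.trace(p,t)[:3]:
            v,u=np.nonzero(r["pixels"]&(p["range_z"]>0)); P=world(p,np.c_[u,v])
            print(t,round(r["conf"],2),np.round(r["box"]),np.percentile(P,[2,50,98],axis=0).tolist().__str__() if 0 else np.percentile(P,[2,98],axis=0).round(3).tolist())
    for t in("lamp_box","guard_lip","guard_hinge","toggle_tip","ethanol","dropper","buffer"):
        for r in bot.pinpoint(p,t)[:3]: print(t,round(r["conf"],2),np.round(r["pixel"]),world(p,[r["pixel"]]))
E
```

```text
scene [-0.135 -0.276  0.622]
lamp_box 0.82 [198. 259. 263. 319.] [[0.392, 0.016, 0.0], [0.507, 0.136, 0.08]]
lamp_box 0.73 [225. 191. 305. 255.] [[0.572, 0.027, 0.008], [0.697, 0.188, 0.109]]
ethanol 0.61 [314. 184. 341. 233.] [[0.716, -0.023, 0.002], [0.798, 0.044, 0.104]]
dropper 0.96 [196. 201. 215. 252.] [[0.565, 0.192, 0.003], [0.593, 0.223, 0.103]]
buffer 0.72 [231. 170. 257. 202.] [[0.704, 0.175, 0.043], [0.759, 0.228, 0.094]]
lamp_box 0.69 [231. 302.] [[0.417 0.054 0.037]]
lamp_box 0.63 [266. 236.] [[0.605 0.081 0.045]]
guard_lip 0.58 [282. 206.] [[0.632 0.06  0.107]]
guard_lip 0.57 [229. 286.] [[0.426 0.062 0.062]]
guard_hinge 0.91 [233. 271.] [[0.446 0.065 0.078]]
guard_hinge 0.85 [264. 194.] [[0.823 0.191 0.001]]
toggle_tip 0.43 [273. 213.] [[0.63  0.078 0.088]]
toggle_tip 0.35 [229. 281.] [[0.422 0.059 0.076]]
ethanol 0.79 [324. 229.] [[ 0.72  -0.002  0.018]]
ethanol 0.56 [241. 211.] [[0.635 0.152 0.068]]
dropper 0.71 [206. 247.] [[0.57  0.2   0.004]]
buffer 0.97 [241. 212.] [[0.63 0.15 0.07]]
top [0.51  0.1   1.132]
lamp_box 0.79 [222. 146. 307. 233.] [[0.585, 0.037, 0.0
[... 263 characters left out ...]
1, 0.105]]
dropper 0.64 [221. 147. 311. 232.] [[0.584, 0.033, 0.02], [0.731, 0.184, 0.111]]
buffer 0.86 [224. 140. 230. 171.] [[0.706, 0.172, 0.008], [0.755, 0.194, 0.097]]
lamp_box 0.9 [267. 191.] [[0.644 0.101 0.111]]
lamp_box 0.65 [279. 283.] [[0.459 0.078 0.048]]
guard_lip 0.67 [296. 304.] [[0.418 0.046 0.08 ]]
guard_lip 0.58 [286. 207.] [[0.613 0.063 0.108]]
guard_hinge 0.87 [266. 191.] [[0.645 0.104 0.11 ]]
guard_hinge 0.63 [279. 292.] [[0.441 0.079 0.079]]
ethanol 0.74 [314. 151.] [[0.727 0.006 0.103]]
dropper 0.77 [220. 224.] [[0.581 0.196 0.1  ]]
dropper 0.32 [287. 204.] [[0.618 0.061 0.105]]
buffer 0.71 [308. 154.] [[0.725 0.016 0.08 ]]
buffer 0.59 [221. 159.] [[0.627 0.154 0.538]]
```

```bash
python3 -c "
import cv2,numpy as np
cv2.imwrite('pics/a.png',cv2.resize(np.vstack([cv2.imread('pics/scene0.png')]),(800,600)));cv2.imwrite('pics/b.png',cv2.resize(cv2.imread('pics/top0.png'),(800,600)))"
```

```text
(no output)
```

View pics/a.png

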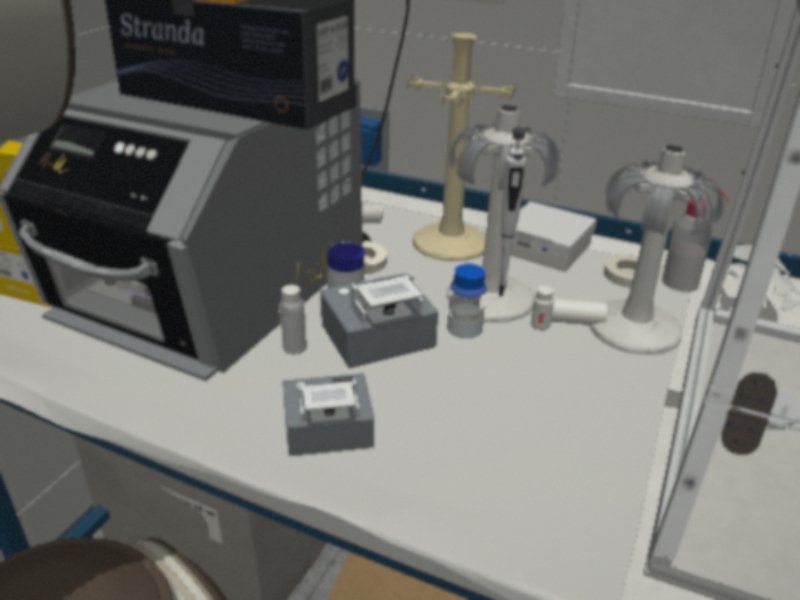

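View pics/b.png

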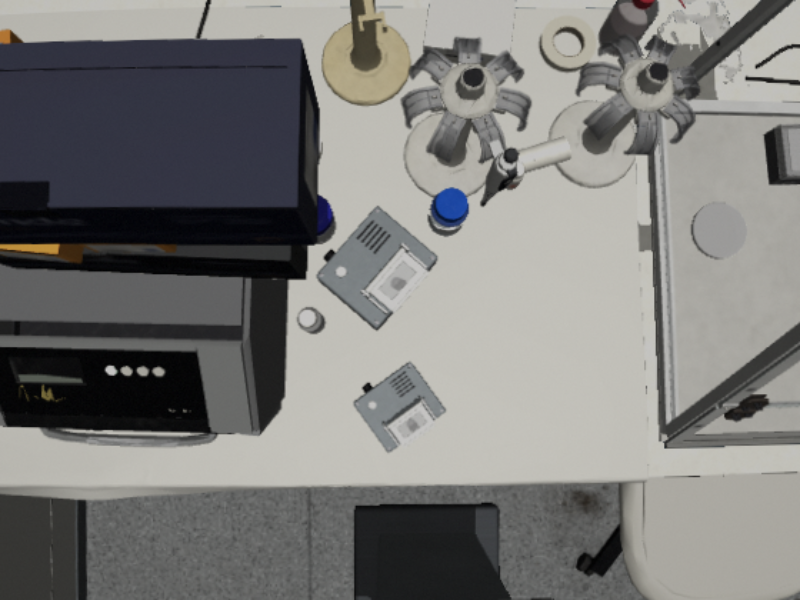

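The larger box is the rear one, near pixel (378,267) in the 800-px top view. Its switch side faces the lower right, towards the robot and its right. The small look-alike is at (400,407). The bottles are ethanol (450,208), dropper (310,320) and buffer, half hidden at (322,215). Next I'll fit the box pose.

```bash
python3 - <<'E'
from h import *
np.set_printoptions(precision=4,suppress=True)
p=bot.camera("top")
v,u=np.mgrid[140:240,215:315]; px=np.c_[u.ravel(),v.ravel()]
P=world(p,px)
m=(P[:,2]>.062)&(P[:,2]<.078)&(P[:,0]>.57)&(P[:,1]<.187)
A=P[m]; r=cv2.minAreaRect((A[:,:2]*1000).astype(np.float32)); print("panel",r,m.sum(),np.median(A[:,2]))
g=(P[:,2]>.1)&(P[:,2]<.116)&(P[:,0]>.57)&(P[:,0]<.7)&(P[:,1]<.15)&(P[:,1]>.03)
G=P[g]; r2=cv2.minAreaRect((G[:,:2]*1000).astype(np.float32)); print("guard",r2,np.median(G[:,2]),cv2.boxPoints(r2))
print(cv2.boxPoints(r))
o=bot.get_obs(); print(o)
# oven / obstacles: points above z .12
s=world(p,np.c_[np.mgrid[0:420,0:560][1].ravel(),np.mgrid[0:420,0:560][0].ravel()])
h=s[(s[:,2]>.1)&(s[:,0]>.1)&(s[:,0]<.9)&(s[:,1]>-.25)&(s[:,1]<.3)]
for y in np.arange(-.25,.3,.05):
    q=h[(h[:,1]>y)&(h[:,1]<y+.05)]; print(round(y,2),len(q),q.min(0) if len(q) else '',q.max(0) if len(q) else '')
E
```

```text
panel ((695.3416137695312, 106.19668579101562), (161.3499755859375, 197.7139129638672), 48.73355484008789) 2743 0.07013053253592672
guard ((634.9496459960938, 81.30084228515625), (56.17514419555664, 93.6099624633789), 48.52646255493164) 0.10813821708569438 [[581.2788  91.2536]
 [651.4171  29.2582]
 [688.6205  71.3481]
 [618.4822 133.3435]]
[[567.8256 110.7595]
 [716.4374 -19.645 ]
 [822.8577 101.6338]
 [674.2458 232.0383]]
{'time': 1.25, 'q': array([74.0838,  4.9775, 10.0781, 95.1014, -0.001 , 89.9987]), 'qd': array([-0.0779, -0.1283, -0.0369,  0.049 , -0.0578, -0.0151]), 'joint_efforts': array([  0.0001, -52.0106,  46.4859,   0.0019,   0.    ,  -0.    ]), 'ee_pos': array([0.1508, 0.5289, 0.2313]), 'tcp_rot': array([-179.9991,    0.001 ,  164.0851]), 'wrist_force': array([0.6937, 0.8205, 0.4614]), 'torque': array([ 0.0419, -0.0037, -0.0452]), 'grasp_force': 0.0, 'opening': 0.08547934132697114}
-0.25 1820 [ 0.7822 -0.25    0.1006] [ 0.9    -0.2001  0.2992]
-0.2 965 [ 0.8045 -0.1999  0.2011] [ 0.8998 -0.1538  0.2599]
-0.15 0  
-0.1 629 [ 0.7348 -0.0864  0.1004] [ 0.8984 -0.05    0.3268]
-0.05 2405 [ 0.7225 -0.05    0.1   ] [ 0.9    -0.      0.3263]
-0.0 2015 [0.6305 0.     0.1   ] [0.8993 0.0499 0.3243]
0.05 1211 [0.5904 0.0501 0.1008] [0.8959 0.0999 0.2821]
0.1 1084 [0.5104 0.1004 0.1011] [0.6514 0.1319 1.1319]
0.15 8795 [0.5762 0.1518 0.1001] [0.7342 0.2    0.6622]
0.2 10113 [0.4552 0.2    0.1   ] [0.7358 0.25   0.6634]
0.25 11330 [0.4324 0.25   0.105 ] [0.7368 0.3    0.6626]
```

```bash
python3 - <<'E'
from h import *
np.set_printoptions(precision=4,suppress=True)
p=bot.camera("top")
k=None
for r in bot.trace(p,"lamp_box"):
    if r["box"][1]<200: k=r; break
v,u=np.nonzero(k["pixels"]); P=world(p,np.c_[u,v])
m=(P[:,2]>.062)&(P[:,2]<.078)
A=P[m,:2]*1000
def fit(B):
    from scipy.optimize import minimize
    best=None
    for a in np.radians(np.arange(35,60,.5)):
        R=np.array([[np.cos(a),np.sin(a)],[-np.sin(a),np.cos(a)]]); q=B@R.T
        lo,hi=np.percentile(q,[1,99],axis=0); s=np.prod(hi-lo)
        if best is None or s<best[0]: best=(s,np.degrees(a),lo,hi,R.T@((lo+hi)/2))
    return best
print("panel",fit(A))
g=P[(P[:,2]>.1)&(P[:,2]<.116),:2]*1000
print("guard",fit(g))
for t in("guard_lip","guard_hinge","toggle_tip"):
    for r in bot.pinpoint(p,t):
        if r["pixel"][1]<240: print(t,r["conf"],world(p,[r["pixel"]]))
E
```

```text
panel (np.float64(16077.618366552104), np.float64(50.0), array([ 450.3615, -503.5394]), array([ 567.2944, -366.045 ]), array([660.1384, 110.3057]))
guard (np.float64(4607.063318349506), np.float64(49.0), array([ 450.4143, -468.6974]), array([ 503.6279, -382.1207]), array([634.0143,  80.919 ]))
guard_hinge 0.56 [[0.6448 0.1006 0.1091]]
```

>>> play_rows(targets=[{"grip": 255,"linear": [1,-5,0.5],"delta_rot": [0,0,0]},{"grip": 255,"linear": [3,-10,1],"delta_rot": [0,0,0]},{"grip": 255,"linear": [5,-15,2],"delta_rot": [0,0,0]},{"grip": 255,"linear": [8,-19,2],"delta_rot": [0,0,0]},{"grip": 255,"linear": [10,-23,2],"delta_rot": [0,0,0]},{"grip": 255,"linear": [12,-27,2],"delta_rot": [0,0,0]},{"grip": 255,"linear": [14,-31,2],"delta_rot": [0,0,0]},{"grip": 255,"linear": [16,-35,2],"delta_rot": [0,0,0]},{"grip": 255,"linear": [17,-39,2],"delta_rot": [0,0,0]},{"grip": 255,"linear": [18,-43,2],"delta_rot": [0,0,0]}])

```text
time: 2.5
ee_pos: [0.331, 0.0972, 0.2515]
tcp_rot: [180.0, 0.0, 164.1]
wrist_force: [0.9, 1.1, 0.1]
opening: -0.0
grasp_force: 0.0
```

```bash
python3 - <<'E'
from h import *
from scipy.spatial.transform import Rotation as R
o=bot.get_obs(); print(o["q"],o["ee_pos"])
R0=R.from_euler("xyz",o["tcp_rot"],degrees=True)
psi=np.radians(49.5); ex=np.array([np.cos(psi),np.sin(psi),0]); ey=np.array([-np.sin(psi),np.cos(psi),0])
for a in(30,35):
  a_=np.radians(a); d=np.cos(a_)*ex-np.array([0,0,np.sin(a_)])
  for s in(1,-1):
    y=s*ey; T=R.from_matrix(np.c_[np.cross(y,d),y,d]); print(a,s,(T*R0.inv()).as_rotvec().round(3),T.as_euler("xyz",degrees=True).round(1))
E
```

```text
[ 1.63686074e+01 -2.21607721e+01 -1.14726306e+01  1.00644230e+02
  2.27623453e-04  3.22933715e+01] [0.33098626 0.09721871 0.25145898]
30 1 [ 0.318 -1.054  1.031] [ 180.    60.  -130.5]
30 -1 [ 1.175  0.355 -1.787] [180.  -60.   49.5]
35 1 [ 0.291 -0.967  1.049] [-180.    55.  -130.5]
35 -1 [ 1.079  0.326 -1.821] [180.  -55.   49.5]
```

>>> play_rows(targets=[{"grip": 255,"linear": [1.5,-1.5,0],"delta_rot": [0.031,-0.104,0.102]},{"grip": 255,"linear": [3.5,-3,0],"delta_rot": [0.0615,-0.204,0.2]},{"grip": 255,"linear": [5,-5,0],"delta_rot": [0.0925,-0.307,0.3]},{"grip": 255,"linear": [7,-6.5,0],"delta_rot": [0.1235,-0.409,0.4]},{"grip": 255,"linear": [8.5,-8,0],"delta_rot": [0.154,-0.511,0.5]},{"grip": 255,"linear": [10.5,-9.5,0],"delta_rot": [0.185,-0.613,0.6]},{"grip": 255,"linear": [12,-11,0],"delta_rot": [0.216,-0.716,0.7]},{"grip": 255,"linear": [14,-13,0],"delta_rot": [0.247,-0.818,0.8]},{"grip": 255,"linear": [15.5,-14.5,0],"delta_rot": [0.2776,-0.92,0.9]},{"grip": 255,"linear": [17,-15.7,0],"delta_rot": [0.307,-1.017,0.995]}])

```text
time: 3.5
ee_pos: [0.5011, -0.0597, 0.2521]
tcp_rot: [178.3, 58.3, -133.9]
wrist_force: [0.6, 1.2, -0.1]
opening: 0.0004
grasp_force: 0.0
```

```bash
cat > st.py <<'E'
from h import *
from scipy.spatial.transform import Rotation as R
np.set_printoptions(precision=4,suppress=True)
psi=np.radians(49.5); ex=np.array([np.cos(psi),np.sin(psi),0]); ey=np.array([-np.sin(psi),np.cos(psi),0]); O=np.array([.660,.110,0]); B=np.c_[ex,ey,[0,0,1]]
def st(a=30):
    o=bot.get_obs(); print(o["time"],o["q"],o["ee_pos"],"box mm",1000*B.T@(o["ee_pos"]-O),"F box",B.T@o["wrist_force"])
    R0=R.from_euler("xyz",o["tcp_rot"],degrees=True); a=np.radians(a); d=np.cos(a)*ex-np.array([0,0,np.sin(a)])
    print("rot left",(R.from_matrix(np.c_[np.cross(ey,d),ey,d])*R0.inv()).as_rotvec())
    return o
if __name__=="__main__":
    o=st(); 
    for x,z in[(-130,130),(-85,88)]: print((x,z),"shift cm",100*(O+B@[x/1000,0,z/1000]-o["ee_pos"]))
E
python3 st.py
```

```text
3.5 [-35.3208 -18.2182 -23.9277  73.6144  57.7395 -76.412 ] [ 0.5011 -0.0597  0.2521] box mm [-232.2341   10.6009  252.0571] F box [ 1.3263  0.3307 -0.1241]
rot left [ 0.0114 -0.0303  0.0351]
(-130, 130) shift cm [  7.4457   7.0855 -12.2057]
(-85, 88) shift cm [ 10.3682  10.5073 -16.4057]
```

>>> play_rows(targets=[{"grip": 255,"linear": [1,1,-2],"delta_rot": [0.006,-0.015,0.018]},{"grip": 255,"linear": [3,3,-5],"delta_rot": [0.0114,-0.0303,0.0351]},{"grip": 255,"linear": [5,5,-8],"delta_rot": [0.0114,-0.0303,0.0351]},{"grip": 255,"linear": [7,6.5,-11],"delta_rot": [0.0114,-0.0303,0.0351]},{"grip": 255,"linear": [8.1,7.85,-13],"delta_rot": [0.0114,-0.0303,0.0351]},{"grip": 255,"linear": [8.1,7.85,-13],"delta_rot": [0.0114,-0.0303,0.0351]},{"grip": 255,"linear": [8.1,7.85,-13],"delta_rot": [0.0114,-0.0303,0.0351]}])

```text
time: 4.2
ee_pos: [0.5815, 0.0207, 0.1214]
tcp_rot: [179.4, 59.7, -131.0]
wrist_force: [0.5, -0.7, 0.2]
opening: 0.0002
grasp_force: 0.0
```

```bash
python3 - <<'E'
from st import *
o=st()
print("to (-85,88)",100*(O+B@[-.085,0,.088]-o["ee_pos"]),"to (-68,88)",100*(O+B@[-.068,0,.088]-o["ee_pos"]))
ims=[]
for c,w in(("scene",(200,150,340,270)),("top",(200,130,340,250))):
    p=bot.camera(c); im=p["color"][:,:,::-1].copy()
    ims.append(cv2.resize(im[w[1]:w[3],w[0]:w[2]],None,fx=4,fy=4,interpolation=cv2.INTER_CUBIC))
    for b in([-.066,0,.106],[-.016,0,.106],[-.066,.038,.106],[-.066,-.038,.106],[0,0,.07],[-.06,.07,.07],[.06,.07,.07],[.06,-.07,.07],[-.06,-.07,.07],1):
        q=project(p,o["ee_pos"] if b==1 else O+B@b)[0]; q=(q-[w[0],w[1]])*4
        cv2.circle(ims[-1],tuple(int(i)for i in q),3,(0,0,255) if b!=1 else (0,255,0),-1)
    cv2.imwrite(f"pics/c_{c}.png",ims[-1])
E
```

```text
4.2 [-21.5772 -14.488  -38.1487  37.5333  54.8646 -55.7121] [0.5815 0.0207 0.1214] box mm [-118.9111    1.6856  121.4331] F box [-0.187  -0.8331  0.2033]
rot left [ 0.0002 -0.0075 -0.0001]
to (-85,88) [ 2.3305  2.4692 -3.3433] to (-68,88) [ 3.4346  3.7618 -3.3433]
```

View pics/c_scene.png

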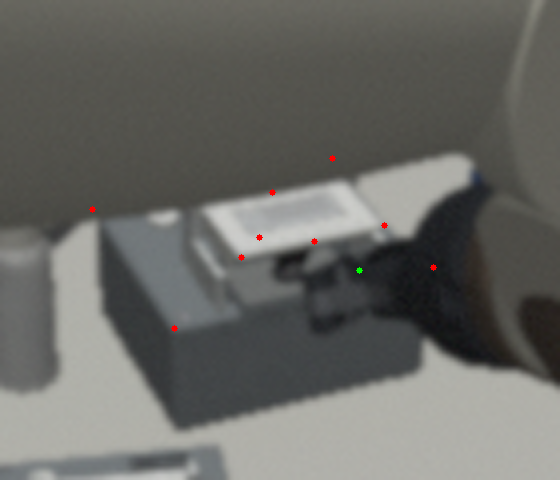

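View pics/c_top.png

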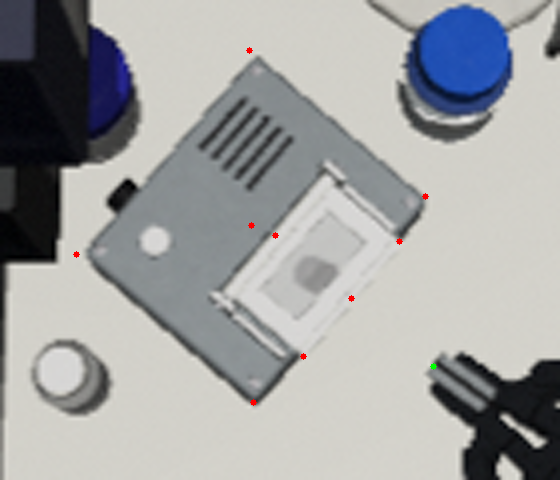

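The top view shows the finger tip at (443,362), within about 4 mm of its projection. The guard lip corners match at (300,355) and (400,240). In the scene view the dark shape at (315,310) doesn't match the projected TCP at (359,270), so I'll check it with depth.

```bash
python3 - <<'E'
from st import *
for c in("scene","top"):
    p=bot.camera(c); o=bot.get_obs(); H,W=420,560
    v,u=np.mgrid[0:H,0:W]; px=np.c_[u.ravel(),v.ravel()]; P=world(p,px); ok=p["range_z"].ravel()>0
    Q=(P-O)@B*1000
    # gripper points: near the tool axis
    d=o["ee_pos"]; a=np.radians(30); t=np.array([np.cos(a),0,-np.sin(a)]); r=Q-(B.T@(d-O))*1000
    s=r@t; w=r-np.outer(s,t); n=np.array([np.sin(a),0,np.cos(a)])
    m=ok&(abs(w[:,1])<40)&(abs(w@n)<35)&(s>-80)&(s<25)&(Q[:,2]>50)&(Q[:,0]<-72)
    print(c,"tcp",B.T@(d-O)*1000,m.sum())
    for lo in range(-60,25,8):
        k=m&(s>=lo)&(s<lo+8)
        if k.sum()>2: print(lo,k.sum(),"lat",np.percentile(w[k,1],[5,95]),"norm",np.percentile(w[k]@n,[5,95]))
    if c=="scene":
        for z in[(315,290),(315,320),(330,260),(340,300),(359,270)]:
            q=[z[0]/4+200,z[1]/4+150]; print(z,(world(p,[q])-O)@B*1000)
E
```

```text
scene tcp [-119.2561    0.3298  123.0444] 92
-60 30 lat [16.6938 31.2393] norm [-10.0369  13.106 ]
-52 12 lat [12.1233 31.1954] norm [ 6.8145 13.5771]
-28 4 lat [8.0439 9.1438] norm [ 7.3002 10.4858]
-20 4 lat [3.1586 8.377 ] norm [ 9.0764 11.3175]
-12 3 lat [2.1394 7.6355] norm [10.7691 11.5187]
(315, 290) [[-196.3519   60.9957  173.0664]]
(315, 320) [[-200.9365   62.8192  161.7942]]
(330, 260) [[-168.5676   41.1447  166.1385]]
(340, 300) [[-202.2743   52.5283  169.6876]]
(359, 270) [[-163.6092   24.8015  154.1174]]
top tcp [-119.2987    0.3119  122.9137] 854
-60 182 lat [-31.7166  32.8379] norm [-9.1844 14.2228]
-52 109 lat [-28.3315  27.8037] norm [-0.529  14.6595]
-44 54 lat [-15.7795  13.5269] norm [ 1.1586 13.6206]
-36 53 lat [-11.9983  13.4514] norm [ 5.2684 12.4896]
-28 58 lat [-10.8343  13.7433] norm [ 2.1286 13.9835]
-20 49 lat [-11.9667  13.2393] norm [ 2.8662 12.609 ]
-12 43 lat [-10.2025  11.9975] norm [ 4.6798 12.6579]
-4 6 lat [-4.7023  6.2626] norm [ 2.4359 10.6442]
```

The fingertip pose is confirmed: the dark shape is the nearer knuckle, 200 mm before the box centre. Next I'll move the tip under the lip.

>>> play_rows(targets=[{"grip": 255,"linear": [0.7,0.9,-1],"delta_rot": [0,0,0]},{"grip": 255,"linear": [1.5,1.7,-2.3],"delta_rot": [0,0,0]},{"grip": 255,"linear": [2.2,2.6,-3.5],"delta_rot": [0,0,0]},{"grip": 255,"linear": [2.2,2.6,-3.5],"delta_rot": [0,0,0]},{"grip": 255,"linear": [2.6,3.0,-3.5],"delta_rot": [0,0,0]},{"grip": 255,"linear": [3.0,3.5,-3.5],"delta_rot": [0,0,0]},{"grip": 255,"linear": [3.4,3.95,-3.5],"delta_rot": [0,0,0]},{"grip": 255,"linear": [3.4,3.95,-3.5],"delta_rot": [0,0,0]},{"grip": 255,"linear": [3.4,3.95,-3.5],"delta_rot": [0,0,0]}])

```text
time: 5.3
ee_pos: [0.6159, 0.06, 0.0865]
tcp_rot: [179.4, 59.7, -131.0]
wrist_force: [0.2, -0.2, 0.7]
opening: -0.0002
grasp_force: 0.0
```

```bash
python3 - <<'E'
from st import *
o=st()
ims=[]
for c,w in(("scene",(220,170,320,245)),("top",(230,150,330,225))):
    p=bot.camera(c); im=p["color"][w[1]:w[3],w[0]:w[2],::-1]
    ims.append(cv2.resize(im,None,fx=4,fy=4,interpolation=cv2.INTER_CUBIC))
cv2.imwrite("pics/d.png",np.hstack(ims))
E
```

```text
5.3 [-15.6053 -10.8386 -40.4746  24.7011  51.6509 -47.2123] [0.6159 0.06   0.0865] box mm [-66.6449   1.1193  86.5389] F box [-0.0059 -0.3216  0.6633]
rot left [ 0.0004 -0.0068  0.0006]
```

View pics/d.png

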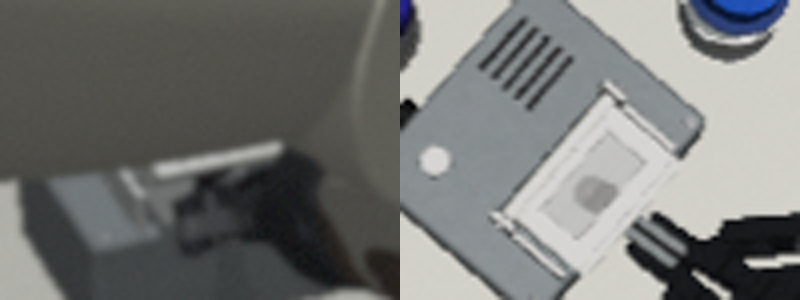

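The tip sits just at or under the lip, near (635,230) in the right half. I'll advance 3 mm and then raise.

>>> play_rows(targets=[{"grip": 255,"linear": [0.2,0.23,0],"delta_rot": [0,0,0]},{"grip": 255,"linear": [0.2,0.23,0.4],"delta_rot": [0,0,0]},{"grip": 255,"linear": [0.2,0.23,0.8],"delta_rot": [0,0,0]},{"grip": 255,"linear": [0.2,0.23,1.2],"delta_rot": [0,0,0]},{"grip": 255,"linear": [0.25,0.3,1.6],"delta_rot": [0,0,0]},{"grip": 255,"linear": [0.3,0.35,2.0],"delta_rot": [0,0,0]},{"grip": 255,"linear": [0.35,0.4,2.4],"delta_rot": [0,0,0]},{"grip": 255,"linear": [0.4,0.47,2.8],"delta_rot": [0,0,0]},{"grip": 255,"linear": [0.4,0.47,2.8],"delta_rot": [0,0,0]},{"grip": 255,"linear": [0.4,0.47,2.8],"delta_rot": [0,0,0]}])

```text
time: 6.4
ee_pos: [0.6199, 0.0646, 0.1144]
tcp_rot: [179.4, 59.7, -131.0]
wrist_force: [-0.2, -0.5, -1.1]
opening: 0.0004
grasp_force: 0.2
```

```bash
cat > look.py <<'E'
from st import *
import sys
o=st()
ims=[]
for c,w in(("scene",(220,170,320,245)),("top",(230,150,330,225))):
    p=bot.camera(c); im=p["color"][w[1]:w[3],w[0]:w[2],::-1]
    ims.append(cv2.resize(im,None,fx=4,fy=4,interpolation=cv2.INTER_CUBIC))
v,u=np.mgrid[150:225,230:330]; px=np.c_[u.ravel(),v.ravel()]; Q=(world(p,px)-O)@B*1000; C=p["color"][150:225,230:330].reshape(-1,3).min(1)
m=(Q[:,0]>-75)&(Q[:,0]<-5)&(abs(Q[:,1])<33)&(Q[:,2]>95)&(C>110)
for x in range(-75,-5,10):
    k=m&(Q[:,0]>=x)&(Q[:,0]<x+10)
    if k.sum(): print("guard profile x",Q[k,0].mean().round(1),"z",np.median(Q[k,2]).round(1),k.sum())
k=m&(Q[:,0]<-22)
if k.sum()>5: print("guard angle",-np.arctan(np.polyfit(Q[k,0],Q[k,2],1)[0]))
cv2.imwrite(f"pics/{sys.argv[1]}.png",np.hstack(ims))
E
python3 look.py e
```

```text
6.4 [-14.9423 -12.4806 -38.5901  27.5392  51.2488 -46.3261] [0.6199 0.0646 0.1144] box mm [-60.5799   1.058  114.3752] F box [-0.4651 -0.1863 -1.0711]
rot left [ 0.0004 -0.0069  0.0009]
guard profile x -70.0 z 130.9 23
guard profile x -58.3 z 130.4 106
guard profile x -50.0 z 126.5 161
guard profile x -40.0 z 120.4 163
guard profile x -30.0 z 115.5 157
guard profile x -20.0 z 110.4 157
guard profile x -13.7 z 108.7 40
guard angle 0.4575527422918716
```

View pics/e.png

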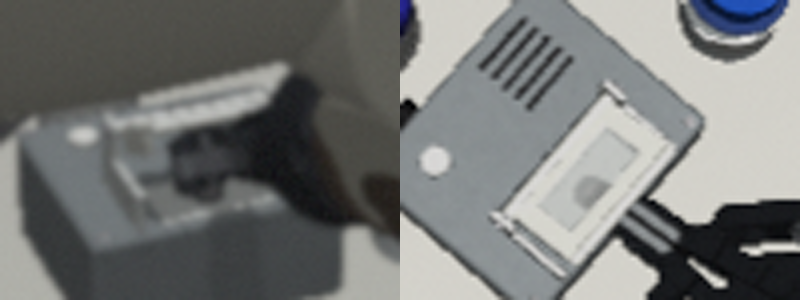

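Guard is raised to about 0.46 rad and rests on the finger. Now I'll lower the finger a little and push the toggle.

>>> play_rows(targets=[{"grip": 255,"linear": [-0.1,-0.1,-0.6],"delta_rot": [0,0,0]},{"grip": 255,"linear": [-0.1,-0.1,-1.3],"delta_rot": [0,0,0]},{"grip": 255,"linear": [-0.1,-0.1,-2.1],"delta_rot": [0,0,0]},{"grip": 255,"linear": [-0.1,-0.1,-2.1],"delta_rot": [0,0,0]},{"grip": 255,"linear": [0.2,0.23,-2.1],"delta_rot": [0,0,0]},{"grip": 255,"linear": [0.45,0.53,-2.1],"delta_rot": [0,0,0]},{"grip": 255,"linear": [0.7,0.82,-2.1],"delta_rot": [0,0,0]},{"grip": 255,"linear": [0.95,1.1,-2.1],"delta_rot": [0,0,0]},{"grip": 255,"linear": [1.2,1.41,-2.1],"delta_rot": [0,0,0]},{"grip": 255,"linear": [1.2,1.41,-2.1],"delta_rot": [0,0,0]}])

```text
time: 7.5
ee_pos: [0.6325, 0.0791, 0.0944]
tcp_rot: [179.6, 59.8, -130.9]
wrist_force: [-0.0, -0.7, 1.5]
opening: 0.0002
grasp_force: 0.8
```

```bash
python3 look.py f
```

```text
7.5 [-12.9147 -10.2068 -39.5216  22.2938  50.0547 -43.8173] [0.6325 0.0791 0.0944] box mm [-41.3123   0.8327  94.3985] F box [-0.5264 -0.3975  1.4819]
rot left [ 0.0005 -0.0052  0.0002]
guard profile x -68.1 z 120.1 13
guard profile x -59.6 z 122.5 154
guard profile x -50.0 z 119.0 161
guard profile x -40.1 z 115.8 160
guard profile x -30.1 z 112.5 163
guard profile x -20.0 z 109.6 157
guard profile x -13.8 z 109.2 41
guard angle 0.3066867768209979
```

>>> play_rows(targets=[{"grip": 255,"linear": [0.13,0.15,0],"delta_rot": [0,0,0]},{"grip": 255,"linear": [0.26,0.3,0],"delta_rot": [0,0,0]},{"grip": 255,"linear": [0.36,0.42,0],"delta_rot": [0,0,0]},{"grip": 255,"linear": [0.42,0.5,0],"delta_rot": [0,0,0]},{"grip": 255,"linear": [0.42,0.5,0],"delta_rot": [0,0,0]}])

```text
time: 8.1
ee_pos: [0.636, 0.0838, 0.093]
tcp_rot: [179.4, 59.7, -131.1]
wrist_force: [-0.2, 0.0, 0.2]
opening: -0.0002
grasp_force: 0.4
```

```bash
python3 look.py g
```

```text
8.1 [-12.2741  -9.8386 -39.4292  21.5335  49.6111 -43.0117] [0.636  0.0838 0.093 ] box mm [-35.5211   1.2217  93.0231] F box [-0.1335  0.1725  0.2313]
rot left [ 0.0004 -0.0075  0.001 ]
guard profile x -69.9 z 123.9 14
guard profile x -59.3 z 124.5 140
guard profile x -50.0 z 120.9 166
guard profile x -40.0 z 117.0 161
guard profile x -30.1 z 113.3 157
guard profile x -19.9 z 110.0 162
guard profile x -13.7 z 109.0 37
guard angle 0.3503270261669845
```

View pics/g.png

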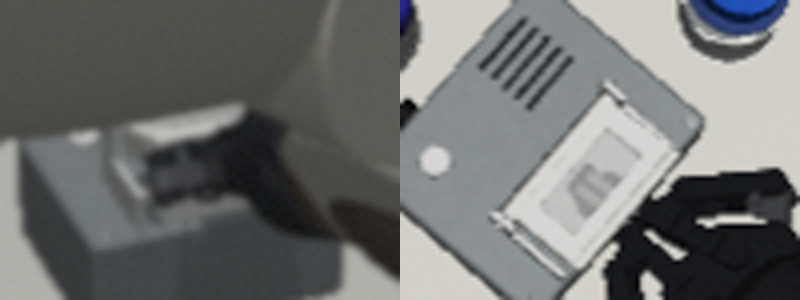

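The finger shows through the window, at (600,185), with no stop force yet. I'll continue in millimetre steps.

>>> play_rows(targets=[{"grip": 255,"linear": [0.07,0.08,0],"delta_rot": [0,0,0]},{"grip": 255,"linear": [0.13,0.15,0],"delta_rot": [0,0,0]},{"grip": 255,"linear": [0.13,0.15,0],"delta_rot": [0,0,0]}])

```text
time: 8.5
ee_pos: [0.6373, 0.0853, 0.0931]
tcp_rot: [179.4, 59.7, -131.1]
wrist_force: [-0.1, -1.3, -0.8]
opening: -0.0004
grasp_force: 0.2
```

>>> play_rows(targets=[{"grip": 255,"linear": [0.07,0.08,0],"delta_rot": [0,0,0]},{"grip": 255,"linear": [0.07,0.08,0],"delta_rot": [0,0,0]}])

```text
time: 8.7
ee_pos: [0.638, 0.0861, 0.0932]
tcp_rot: [179.4, 59.7, -131.1]
wrist_force: [-0.1, -0.8, -1.2]
opening: -0.0002
grasp_force: 0.2
```

```bash
python3 -c "
from st import *
st()"
```

```text
8.7 [-11.9606  -9.6769 -39.3348  21.1674  49.4301 -42.6371] [0.638  0.0861 0.0932] box mm [-32.4183   1.2124  93.2227] F box [-0.6557 -0.4443 -1.2065]
rot left [ 0.0002 -0.0072  0.0008]
```

>>> play_rows(targets=[{"grip": 255,"linear": [0.07,0.08,0],"delta_rot": [0,0,0]},{"grip": 255,"linear": [0.07,0.08,0],"delta_rot": [0,0,0]}])

```text
time: 8.9
ee_pos: [0.6386, 0.0866, 0.0931]
tcp_rot: [179.3, 59.7, -131.1]
wrist_force: [-3.8, -3.6, 1.0]
opening: 0.0003
grasp_force: 3.3
```

>>> play_rows(targets=[{"grip": 255,"linear": [0.07,0.08,0],"delta_rot": [0,0,0]},{"grip": 255,"linear": [0.07,0.08,0],"delta_rot": [0,0,0]}])

```text
time: 9.1
ee_pos: [0.639, 0.0869, 0.0929]
tcp_rot: [179.3, 59.7, -131.3]
wrist_force: [-15.0, -13.0, 4.3]
opening: 0.0001
grasp_force: 9.4
```

The stop is reached at about 20 N, so the toggle is fully over. Withdrawing.

>>> play_rows(targets=[{"grip": 255,"linear": [-0.26,-0.3,0],"delta_rot": [0,0,0]},{"grip": 255,"linear": [-0.65,-0.76,0],"delta_rot": [0,0,0]},{"grip": 255,"linear": [-1.2,-1.4,-0.1],"delta_rot": [0,0,0]},{"grip": 255,"linear": [-1.7,-2.0,-0.3],"delta_rot": [0,0,0]},{"grip": 255,"linear": [-2.2,-2.6,-0.5],"delta_rot": [0,0,0]},{"grip": 255,"linear": [-2.8,-3.3,-0.5],"delta_rot": [0,0,0]},{"grip": 255,"linear": [-3.5,-4.1,-0.5],"delta_rot": [0,0,0]},{"grip": 255,"linear": [-4.5,-5.3,-0.5],"delta_rot": [0,0,0]},{"grip": 255,"linear": [-6,-7,1],"delta_rot": [0,0,0]},{"grip": 255,"linear": [-8,-9.4,4],"delta_rot": [0,0,0]}])

```text
time: 10.1
ee_pos: [0.5573, -0.0061, 0.1316]
tcp_rot: [179.0, 59.7, -131.4]
wrist_force: [-0.3, -1.3, 0.8]
opening: 0.0001
grasp_force: 0.0
```

>>> play_rows(targets=[{"grip": 255,"linear": [-1,-3,3],"delta_rot": [0,0,0]},{"grip": 255,"linear": [-2,-6,6],"delta_rot": [0,0,0]},{"grip": 255,"linear": [-4,-9,8],"delta_rot": [0,0,0]},{"grip": 255,"linear": [-5,-12,8],"delta_rot": [0,0,0]},{"grip": 255,"linear": [-5,-12,8],"delta_rot": [0,0,0]},{"grip": 255,"linear": [-5,-12,8],"delta_rot": [0,0,0]}])

```text
time: 10.7
ee_pos: [0.5093, -0.1274, 0.2131]
tcp_rot: [179.3, 59.7, -131.3]
wrist_force: [0.1, 0.8, 0.2]
opening: -0.0
grasp_force: 0.0
```

```bash
python3 look.py k; python3 -c "
from st import *
for c in('scene','top'):
    p=bot.camera(c)
    for t in('toggle_tip','ethanol','dropper'):
        for r in bot.pinpoint(p,t)[:3]: print(c,t,round(r['conf'],2),np.round(r['pixel']),1000*B.T@(world(p,[r['pixel']])[0]-O))
"
```

```text
10.7 [-41.9916  -5.1074 -17.668   80.0362  59.7119 -92.6106] [ 0.5093 -0.1274  0.2131] box mm [-278.3388  -39.6058  213.1005] F box [0.6802 0.4135 0.1765]
rot left [-0.0005 -0.0074  0.003 ]
guard profile x -65.6 z 107.4 21
guard profile x -60.0 z 108.6 163
guard profile x -50.0 z 107.8 163
guard profile x -40.1 z 107.8 161
guard profile x -30.1 z 107.7 166
guard profile x -20.0 z 108.5 163
guard profile x -13.7 z 108.5 38
guard angle 0.01639469781681624
scene toggle_tip 0.55 [229. 284.] [-202.7459  151.6668   78.1205]
scene toggle_tip 0.36 [272. 207.] [-50.768    7.3643 106.2539]
scene ethanol 0.77 [325. 230.] [ -49.599  -117.7385   19.1667]
scene dropper 0.57 [209. 246.] [  6.3244 122.4732   6.8035]
top toggle_tip 0.21 [221. 160.] [ 10.9772  55.3103 538.0548]
top ethanol 0.78 [311. 149.] [ -28.9331 -117.2379  106.573 ]
top dropper 0.6 [220. 227.] [ 12.3783 121.0486  85.3189]
```

View pics/k.png

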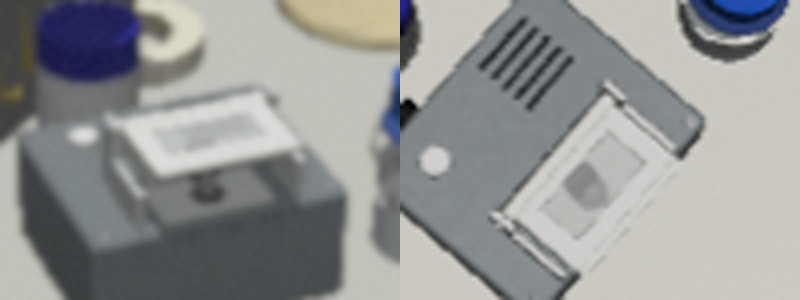

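The guard is shut. Through the window the toggle has moved towards the hinge, from (597,195) to (585,185), and the bottles haven't moved.

```bash
python3 -c "
from h import *
print(bot.job_done())"
```

```text
the job is handed in; nothing more can be done
None
```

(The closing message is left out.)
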